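# Prop the finds case open

### The arm

A 7-joint arm with a two-finger parallel gripper is mounted at the origin on the work surface; the furniture and walls round the work are solid. World frame = base frame: x ahead of the robot, y to its left, z up, the work surface at z = 0. Lengths are in m, angles in rad, forces in N, time in s.
With the tool pointing down it reaches from about 0.35 to 0.9 m from the base axis. Payload 8.1 kg.
Tool frame: the origin (TCP) lies on the centre line of the jaws, within the pads' length; the fingertips stand 14 mm ahead of it and the grasp point (between the pads) lies 5 mm behind it; z points along the fingers, y is the line along which they close (so a half turn about z gives the same grasp; the last joint's range is limited). The gripper opens to 85 mm and grips with 20 to 120 N. Pads are 22 mm wide; open, the fingers measure 114 mm over their backs; the gripper's body (76 mm by 85 mm) begins 54 mm behind the grasp point. The pads swing forward as they close: fully open they stand 13 mm farther back than shut.
Start: joints at [-1.261, 0.434, 0.025, 1.573, -0.012, 1.134, -0.075], TCP at [0.251, 0.573, 0.245] pointing down, gripper open.
Joint ranges: [-2.62, 2.62], [-0.44, 2.09], [-1.27, 1.32], [0.08, 2.57], [-1.32, 4.46], [0.12, 2], [-2.74, 2.74]. Speed limits (rad/s): [2.22, 2.22, 3.01, 3.01, 3.14, 3.14, 3.14].

### API

Orientations are given as [roll, pitch, yaw] about the fixed x, y, z axes, in that order (R = Rz(yaw) Ry(pitch) Rx(roll)).
In Python, from station import robot, eyes gives the robot as it stands.
- The arm moves only by the shell command python3 -m inch 'ROWS'. ROWS is JSON, a list of rows, each an object with "gripper": the closure, from -1 (fully open) to 1 (shut); "dp": the shift along the tool's x, y, z scaled (see below), a list of three; "yaw": the turn about the tool's z scaled (see below). A call has 1 to 10 rows; each row is the pose to reach, as a shift and turn from the pose commanded when the call began, along the tool's axes at that moment, turning the shorter way round; what a row does not reach only later rows make up. The controller multiplies each number of a shift by 0.15 m and each number of a turn by 180 degrees. A row lasts 1/10 s, in which the tool goes at most 50 mm and 8.59 degrees, less where a joint would pass 70% of its speed; a pose out of reach is approached as far as the arm can. A call with a number of a shift or a turn outside -1 to 1 is refused whole. A call with a gripper value outside its range is refused whole. The fingers move at their own pace and stop on an object; the grip force is fixed at half the most. Time passes only in rows, so rows that repeat a pose let the fingers close. It gives the time, the measured TCP pose, the force, the opening and the grip force at its end, in the units of the state.
- robot.sense(): the state, without advancing time (a new reading comes with each control period).
- eyes.get_image(name): name is "side" or "top"; returns the picture (420x560x3 uint8, blue, green, red); there is no depth.
- eyes.get_calibration(name): a dict with "camera_matrix" (3x3 intrinsics, pixels), "D" ([k1, k2, p1, p2, k3] as OpenCV has them; the pictures are not rectified), "R" (3x3) and "t" (3): a world point X has camera coordinates R X + t. Camera axes: x right, y down, z forward; pixel columns grow to the right and rows downward; lengths in m; the calibration is good to about 2 mm. A picture is of the moment at which its call begins. get_calibration takes no time and is no camera call.
- robot.sign_off(): hands the job in; it is judged then, once.
The state is a dict: "time": time; "joint_pos": joint angles; "joint_vel": joint speeds; "tau": joint torques, N m; "tcp_pos": TCP position; "orientation": TCP orientation; "force": force on the tool from outside, world axes, zero at the start; "ft_torque": the same for the moment, N m; "grip_width": opening from 0.0 (shut) to 1.0 (fully open); "finger_force": force on a finger pad.
Only numpy, scipy, OpenCV 4.12 (cv2) and the standard library are available. Lean on these libraries where they do the work, as an engineer would, in place of code of your own. Each camera call takes 0.05 s, during which the arm holds its last target. There are 200 camera calls.

### The job

The finds drying in the grey case need air. Its blue lid is leaning wide open: swing the steel prop rod by its red sleeve up out of its clip as far as it goes, then bring the lid forward so that it rests on the rod, with the rod's tip in the orange-framed slot. Never let the lid drop shut, and leave it propped and standing by itself.

Things in the scene. Friction and masses are not known exactly. Their poses are not given: they have to be found in the camera images.
- case: Grey open case, 180 x 160 mm, rim 60 mm high, walls 6 mm; fixed to the bench, finds inside under 25 mm high. Origin: centre of its underside; x points from its front (label frame, robot's side) to its back (hinge), y left, z up. In this frame the lid's hinge line runs along y through x = 90, z = 80 mm; the rod's pivot axis runs along y through x = -45, z = 70 mm, the rod at y = 77 mm.
- lid (a joint): Blue lid's angle, rad: 0 shut (level, reaching from hinge to front), 1.57 upright, 1.70 leaning back on its stop. Panel 176 mm wide, 6 mm thick, underside in the plane of the hinge line, ending 188 mm from it; rims 15 mm deep below its edges. 0.3 kg. Stiff hinge: stays where it starts, but sinks slowly when well forward of upright. On the fully raised rod it rests at about 1.0 rad.
- lid_tab (a point): Middle of the free part of the black pull tab at the lid's outer edge, midway along its width. The tab is in line with the panel, 50 mm wide, 10 mm thick and sticks out 32 mm past the edge (188 to 220 mm from the hinge line). This point is 204 mm from the hinge line, at mid thickness (5 mm outward of the underside plane).
- prop (a joint): Steel prop rod's angle, rad: 0 lying level in its clip over the case's left wall, pointing from its pivot to the back; 0.96 leaning up on its hard stop. 8 mm thick, with a red sleeve 14 mm thick, 34 mm long, its middle 55 mm from the pivot. Slightly stiff pivot: it stays where it is left. The clip does not hold it back.
- prop_tip (a point): Middle of the round tip of the prop rod, 125 mm from its pivot.
- lid_slot (a point): Middle of the orange-framed slot on the lid's underside near its left edge: 42 mm long (away from the hinge), 20 mm wide, 8 mm deep. 101 mm from the hinge line, 4 mm below the panel, at y = 77 mm of the case.

How it is judged:
At the end, for the whole second after the job is handed in: The prop rod is up (above 0.76 rad), the lid rests at 0.88 to 1.15 rad with the rod's tip in the slot (tip within 24 mm of the middle of the slot), and the lid is still (value of joint prop above 0.76 rad and value of joint lid between 0.88 and 1.15 rad and distance between prop_tip and lid_slot below 0.024 m and velocity of joint lid between -0.05 and 0.05 rad/s); the robot touches nothing.
It fails at once if the lid drops shut (below 0.5 rad) (value of joint lid below 0.5 rad).
It also fails if it takes over 45 s, if anything falls off the work surface, if the arm or the gripper's body presses on something with over 40 N, if the wrist force passes 120 N, or if a joint passes its speed limit or range.

## Working session

There is one attempt and no reset: what is moved stays moved. The work goes in short steps, Python scripts to look and compute and a shell command to move; the robot and the scene stay as the last step left them, time stands still between calls to the robot, and variables do not carry over. Pictures are saved under pics/ and viewed, at most 10 in all, crops included, and the job is handed in when it is done.

```bash
ls; mkdir -p pics
python3 - <<'E'
from station import robot, eyes
import cv2
for n in("side","top"):
    cv2.imwrite(f"pics/{n}0.png",eyes.get_image(n)); c=eyes.get_calibration(n); print(n,c)
s=robot.sense(); print(s)
E
```

```text
pics
side {'camera_matrix': array([[414.1075608 ,   0.        , 276.53850002],
       [  0.        , 414.1075608 , 211.76526821],
       [  0.        ,   0.        ,   1.        ]]), 'D': array([-0.07541805,  0.        ,  0.        ,  0.        ,  0.        ]), 'R': array([[-0.93243346, -0.36119181,  0.01040766],
       [-0.22274643,  0.55187388, -0.8036288 ],
       [ 0.28452043, -0.75164865, -0.59503985]]), 't': array([ 0.53701444, -0.02840501,  1.05552348])}
top {'camera_matrix': array([[456.59709841,   0.        , 284.37802748],
       [  0.        , 456.59709841, 204.85880705],
       [  0.        ,   0.        ,   1.        ]]), 'D': array([-0.01880963,  0.        ,  0.        ,  0.        ,  0.        ]), 'R': array([[ 0.01119919, -0.99990344, -0.00822699],
       [-0.99568813, -0.01039354, -0.09217985],
       [ 0.09208544,  0.00922386, -0.99570839]]), 't': array([0.35014769, 0.44578724, 0.88825091])}
{'time': 0.1, 'joint_pos': array([-1.26059773,  0.4351594 ,  0.02496031,  1.57400267, -0.01160769,
        1.13398166, -0.07508994]), 'joint_vel': array([ 2.54845181e-05, -1.36413600e-03,  9.39777875e-04, -3.37995683e-03,
        3.06507844e-04, -2.15015257e-03, -1.28763073e-04]), 'tau': array([ 3.13295415e-03, -6.71756387e+01,  1.02844533e+00, -3.16902494e+01,
        1.58462184e-02,  7.24008627e-03,  1.39428624e-05]), 'tcp_pos': array([0.25059962, 0.57209421, 0.24460181]), 'orientation': array([-3.14019134e+00,  1.15878140e-04,  2.72874361e+00]), 'force': array([-0.908527  , -0.27882281, -0.41264009]), 'ft_torque': array([-0.00173626, -0.05072484, -0.02266454]), 'finger_force': 0.0, 'grip_width': 0.9999611988817978}
```

View pics/side0.png

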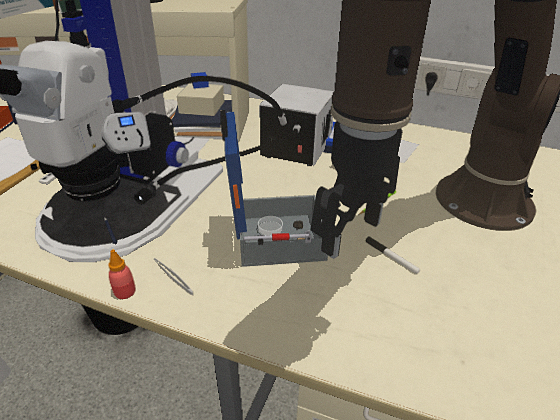

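View pics/top0.png

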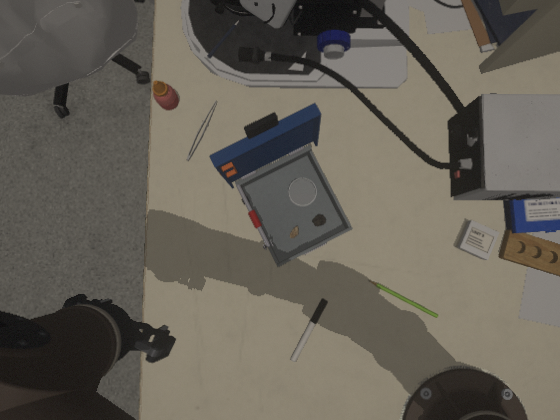

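Side view: the case, with the lid's edge up at about (235,180), the slot at (236,196), the sleeve at (281,237) and the rod running from (245,240) to (312,236). Top view: sleeve at (254,219), rim corners at about (277,264), (351,228), (235,180) and (310,150), tab at (262,125).

```bash
cat > h.py <<'E'
import numpy as np, cv2
from station import robot, eyes
def ray(n,uv):
    c=eyes.get_calibration(n); p=cv2.undistortPoints(np.array([[uv]],float),c["camera_matrix"],c["D"])[0,0]
    R=np.array(c["R"]); return -R.T@c["t"], R.T@np.r_[p,1]
def onz(n,uv,z):
    o,d=ray(n,uv); return o+d*(z-o[2])/d[2]
def tri(a,b):
    (o,d),(p,e)=ray("side",a),ray("top",b)
    s=np.linalg.lstsq(np.c_[d,-e],p-o,rcond=None)[0]
    A,B=o+s[0]*d,p+s[1]*e; return (A+B)/2,np.linalg.norm(A-B)
def blob(im,lo,hi,box):
    x0,y0,x1,y1=box; h=cv2.cvtColor(im[y0:y1,x0:x1],cv2.COLOR_BGR2HSV)
    m=cv2.inRange(h,lo,hi); n,_,st,c=cv2.connectedComponentsWithStats(m); i=1+st[1:,4].argmax()
    return c[i]+[x0,y0],st[i]
def proj(n,X):
    c=eyes.get_calibration(n); return cv2.projectPoints(np.array(X,float).reshape(-1,3),cv2.Rodrigues(np.array(c["R"]))[0],np.array(c["t"]),c["camera_matrix"],c["D"])[0][:,0]
E
python3 - <<'E'
from h import *
np.set_printoptions(precision=4,suppress=True)
S,T=cv2.imread("pics/side0.png"),cv2.imread("pics/top0.png")
rs,a=blob(S,(0,150,120),(6,255,255),(262,225,300,250)); rt,b=blob(T,(0,150,100),(6,255,255),(235,200,275,240))
print("red",rs,a,rt,b,tri(rs,rt), onz("top",rt,.074))
for uv in [(277,264),(351,228)]: print(uv,onz("top",uv,.06))
a=onz("top",(277,264),.06);b=onz("top",(351,228),.06);d=a-b;print("width",np.linalg.norm(d),"yaw",np.arctan2(-d[0],d[1]))
for n,im,box in(("s",S,(200,170,350,275)),("t",T,(200,90,370,280))):
    x0,y0,x1,y1=box; cv2.imwrite(f"pics/crop_{n}.png",cv2.resize(im[y0:y1,x0:x1],None,fx=4 if n=="s" else 3,fy=4 if n=="s" else 3,interpolation=cv2.INTER_CUBIC))
E
```

```text
red [280.5495 235.7692] [10  8 17  7 91] [254.2299 218.8391] [14 11 11 17 87] (array([0.4098, 0.4106, 0.074 ]), np.float64(0.0010358912287052717)) [0.4103 0.4107 0.074 ]
(277, 264) [0.3262 0.3673 0.06  ]
(351, 228) [0.3956 0.2275 0.06  ]
width 0.15604905441068428 yaw 0.46135633582311175
```

View pics/crop_s.png

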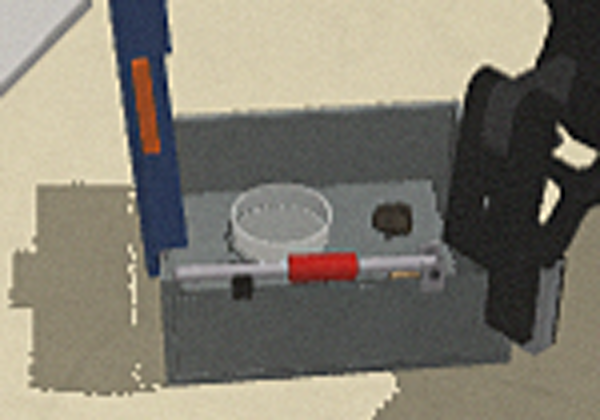

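View pics/crop_t.png

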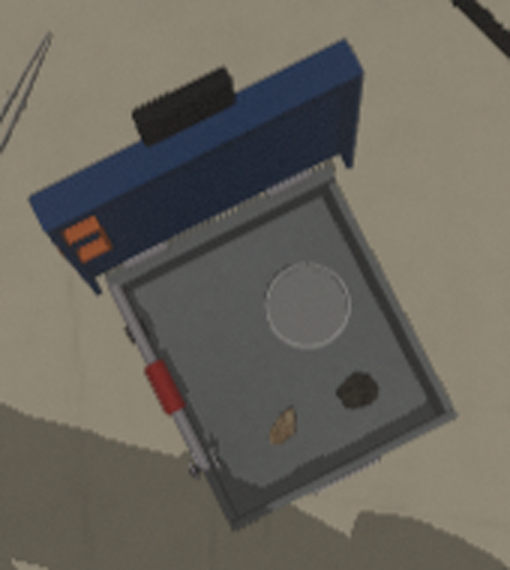

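Crops: side, rod tip at crop (178,271), sleeve (322,267), clip (241,287), pivot (432,265). Top, front rim corners at crop (238,525) and (453,412), rod tip at about (118,285), tab (185,105), whose top face centre is at about (178,90).

```bash
cat >> h.py <<'E'
def setcase(o,yaw):
    global O,Rz; O=np.r_[o,0]; c,s=np.cos(yaw),np.sin(yaw); Rz=np.array([[c,-s,0],[s,c,0],[0,0,1]])
def W(x,y,z): return O+Rz@(np.array([x,y,z])/1000)
def lid(r,th,n=0,y=0): return W(90-r*np.cos(th)+n*np.sin(th),y,80+r*np.sin(th)+n*np.cos(th))
E
python3 - <<'E'
from h import *
np.set_printoptions(precision=4,suppress=True)
c=lambda x,y:(200+x/3,90+y/3)
fl,fr=onz("top",c(238,525),.06),onz("top",c(453,412),.06)
tip,sl=onz("top",c(118,285),.072),onz("top",(254.23,218.84),.074)
d=fl-fr;r=tip-sl
print("rim",np.linalg.norm(d),np.arctan2(-d[0],d[1]),"rod",np.linalg.norm(r),np.arctan2(r[1],r[0]))
yaw=(np.arctan2(-d[0],d[1])+np.arctan2(r[1],r[0]))/2
o=np.zeros(2); import h
setcase(o,yaw); A=[sl-W(10,77,74),fl-W(-90,80,60),fr-W(-90,-80,60)]; print(np.array(A))
o=np.mean(A,0)[:2]; setcase(o,yaw); print("case",o,yaw)
f=lambda p:np.round((p-np.array([200,90]))*3)
print("tab crop_t pred top face",f(proj("top",lid(220,1.7,5))),"slot side crop",(proj("side",lid(101,1.7,-4,77))-[200,170])*4,"pivot",(proj("side",W(-45,77,70))-[200,170])*4)
print("tab", lid(204,1.7,5),"sleeve r60",W(15,77,70))
E
```

```text
rim 0.15353380730608113 0.49221765440844517 rod 0.07046676517809895 0.4318939135899928
[[ 0.4356  0.3373 -0.    ]
 [ 0.4406  0.3314 -0.    ]
 [ 0.4418  0.3393 -0.    ]]
case [0.4393 0.336 ] 0.462055783999219
tab crop_t pred top face [[175.  63.]] slot side crop [[121.9228  88.3216]] pivot [[423.3764 259.9617]]
tab [0.5479 0.39   0.2817] sleeve r60 [0.4184 0.4116 0.07  ]
```

Run:
```python
from h import *
np.set_printoptions(precision=4,suppress=True)
setcase([.4393,.336],.462)
g=lambda X:(Rz.T@(X-O)*1000)
sl,e=tri((236.5,196.2),(229,169.7)); print("slot case",g(sl),e)
for z in(.27,.285,.298): print("tab",z,g(onz("top",(200+182/3,90+98/3),z)))
for n,p in(("hinge-left rim corner",(110,282)),("br",(335,185))): print(n,g(onz("top",(200+p[0]/3,90+p[1]/3),.06)))
for th in(1.5,1.57,1.63,1.7): print(th,g(lid(220,th,5)),g(lid(101,th,-4,77)))
o,d=ray("top",(229,169.7)); n=Rz.T@d; oo=Rz.T@(o-O); s=(.077-oo[1])/n[1]; print("slot on y=77",(oo+s*n)*1000)
o,d=ray("side",(236.5,196.2)); n=Rz.T@d; oo=Rz.T@(o-O); s=(.077-oo[1])/n[1]; print("slot on y=77",(oo+s*n)*1000)
```

```text
Traceback (most recent call last):
NameError: name 'Rz' is not defined
```

```bash
echo 'setcase([.4393,.336],.462)
def g(X): return Rz.T@(X-O)*1000' >> h.py
python3 - <<'E'
from h import *
np.set_printoptions(precision=4,suppress=True)
sl,e=tri((236.5,196.2),(229,169.7)); print("slot case",g(sl),e)
for z in(.27,.285,.298): print("tab",z,g(onz("top",(200+182/3,90+98/3),z)))
for n,p in(("bl",(110,282)),("br",(335,185))): print(n,g(onz("top",(200+p[0]/3,90+p[1]/3),.06)))
for th in(1.5,1.57,1.63,1.7): print(th,g(lid(220,th,5)),g(lid(101,th,-4,77)))
E
```

```text
slot case [ 90.0331  78.6519 172.6215] 0.0030060044619562858
tab 0.27 [114.0866   2.3712 270.    ]
tab 0.285 [109.9397   3.3565 285.    ]
tab 0.298 [106.3457   4.2104 298.    ]
bl [83.7319 81.9384 60.    ]
br [ 77.3785 -75.3154  60.    ]
1.5 [ 79.4253  -0.     299.8026] [ 78.8656  77.     180.464 ]
1.57 [ 94.8248   0.     300.0039] [ 85.9196  77.     180.9968]
1.63 [108.0084  -0.     299.3187] [ 91.9831  77.     181.0597]
1.7 [123.3041  -0.     297.522 ] [ 99.0466  77.     180.6735]
```

```bash
cat >> h.py <<'E'
from scipy.spatial.transform import Rotation as Ro
def rel(p,yaw=None):
    s=robot.sense(); R=Ro.from_euler("xyz",s["orientation"]).as_matrix()
    d=R.T@(np.array(p)-s["tcp_pos"])/.15
    t=0 if yaw is None else -((yaw-s["orientation"][2]+np.pi)%(2*np.pi)-np.pi)/np.pi
    return np.round(d,3),round(t,3)
E
python3 -m inch '[{"dp":[-0.3,-0.1,0],"yaw":-0.1,"gripper":0},{"dp":[-0.6,-0.2,0],"yaw":-0.2,"gripper":0},{"dp":[-0.9,-0.3,0.1],"yaw":-0.278,"gripper":0},{"dp":[-0.9,-0.3,0.1],"yaw":-0.278,"gripper":0},{"dp":[-0.9,-0.3,0.1],"yaw":-0.278,"gripper":0},{"dp":[-0.9,-0.3,0.1],"yaw":-0.278,"gripper":0},{"dp":[-0.9,-0.3,0.1],"yaw":-0.278,"gripper":0},{"dp":[-0.9,-0.3,0.1],"yaw":-0.278,"gripper":0}]'
python3 -c "
from h import *
print(rel([.414,.413,.14],.46-np.pi), rel([.414,.413,.074],.46-np.pi),robot.sense()['grip_width'],robot.sense()['orientation'])"
```

```text
time: 0.9
tcp_pos: [0.3563, 0.4769, 0.23]
orientation: [-3.141, -0.001, -2.685]
force: [-0.9, -0.6, 0.4]
grip_width: 0.499
finger_force: 0.0
(array([-0.157, -0.552,  0.6  ]), np.float64(-0.001)) (array([-0.158, -0.552,  1.04 ]), np.float64(-0.001)) 0.4986412115479797 [-3.14143640e+00 -5.07564548e-04 -2.68492101e+00]
```

Go above, then look before descending.

```bash
python3 -m inch '[{"dp":[-0.157,-0.552,0],"yaw":0,"gripper":0.1},{"dp":[-0.157,-0.552,0.3],"yaw":0,"gripper":0.1},{"dp":[-0.157,-0.552,0.6],"yaw":0,"gripper":0.1},{"dp":[-0.157,-0.552,0.6],"yaw":0,"gripper":0.1},{"dp":[-0.157,-0.552,0.6],"yaw":0,"gripper":0.1},{"dp":[-0.157,-0.552,0.6],"yaw":0,"gripper":0.1}]'
python3 - <<'E'
from h import *
S=eyes.get_image("side"); cv2.imwrite("pics/c2.png",cv2.resize(S[100:280,180:380],None,fx=3,fy=3))
print(rel([.414,.413,.074],.46-np.pi), (proj("side",[.414,.413,.07])-[180,100])*3)
E
```

```text
time: 1.5
tcp_pos: [0.4141, 0.4157, 0.1426]
orientation: [3.14, 0.003, -2.68]
force: [-0.7, 0.7, 0.5]
grip_width: 0.45
finger_force: 0.0
(array([ 0.011, -0.017,  0.459]), np.float64(0.001)) [[293.4617796  412.49621633]]
```

View pics/c2.png

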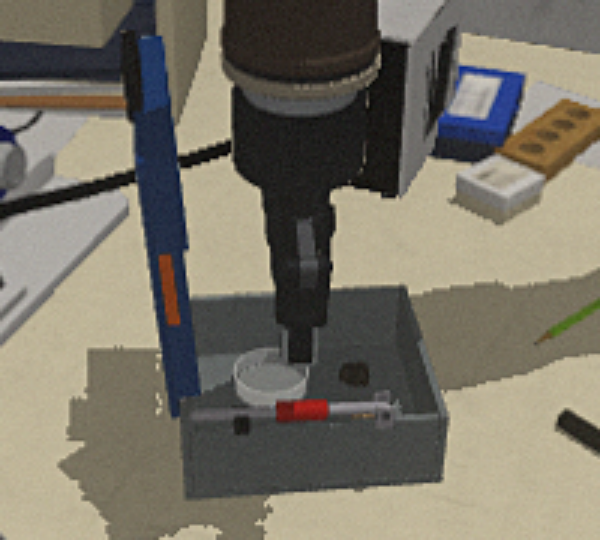

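Side crop: the fingertips at (298,360) are over the sleeve (277–328, 410), clear of the clip at (241,424). I'll descend and close.

```bash
python3 -m inch '[{"dp":[0,0,0.2],"yaw":0,"gripper":0.1},{"dp":[0,0,0.4],"yaw":0,"gripper":0.1},{"dp":[0,0,0.45],"yaw":0,"gripper":0.1},{"dp":[0,0,0.45],"yaw":0,"gripper":0.1},{"dp":[0,0,0.45],"yaw":0,"gripper":1},{"dp":[0,0,0.45],"yaw":0,"gripper":1},{"dp":[0,0,0.45],"yaw":0,"gripper":1},{"dp":[0,0,0.45],"yaw":0,"gripper":1},{"dp":[0,0,0.45],"yaw":0,"gripper":1}]'
```

```text
time: 2.45
tcp_pos: [0.4153, 0.4139, 0.0736]
orientation: [3.141, 0.002, -2.681]
force: [4.5, 0.0, 3.9]
grip_width: 0.137
finger_force: 58.6
```

```bash
python3 -m inch '[{"dp":[0.003,0,-0.05],"yaw":0,"gripper":1},{"dp":[0.012,0,-0.099],"yaw":0,"gripper":1},{"dp":[0.028,0,-0.147],"yaw":0,"gripper":1},{"dp":[0.049,0,-0.192],"yaw":0,"gripper":1},{"dp":[0.049,0,-0.192],"yaw":0,"gripper":1}]'
python3 -m inch '[{"dp":[0.027,0,-0.042],"yaw":0,"gripper":1},{"dp":[0.058,0,-0.081],"yaw":0,"gripper":1},{"dp":[0.09,0,-0.112],"yaw":0,"gripper":1},{"dp":[0.122,0,-0.136],"yaw":0,"gripper":1},{"dp":[0.122,0,-0.136],"yaw":0,"gripper":1},{"dp":[0.122,0,-0.136],"yaw":0,"gripper":1}]'
python3 - <<'E'
from h import *
S=eyes.get_image("side"); cv2.imwrite("pics/c3.png",cv2.resize(S[100:280,180:380],None,fx=3,fy=3))
print((proj("side",[W(-45,77,70),W(26.7,77,172.4)])-[180,100])*3)
E
```

```text
time: 2.95
tcp_pos: [0.4065, 0.4104, 0.1024]
orientation: [3.141, -0.0, -2.68]
force: [-0.3, 0.0, 0.7]
grip_width: -0.005
finger_force: 0.2
time: 3.55
tcp_pos: [0.3913, 0.402, 0.1222]
orientation: [3.141, 0.0, -2.681]
force: [0.4, 0.9, -0.6]
grip_width: 0.001
finger_force: 0.0
[[377.5624514  405.00006051]
 [270.62042781 282.38353916]]
```

View pics/c3.png

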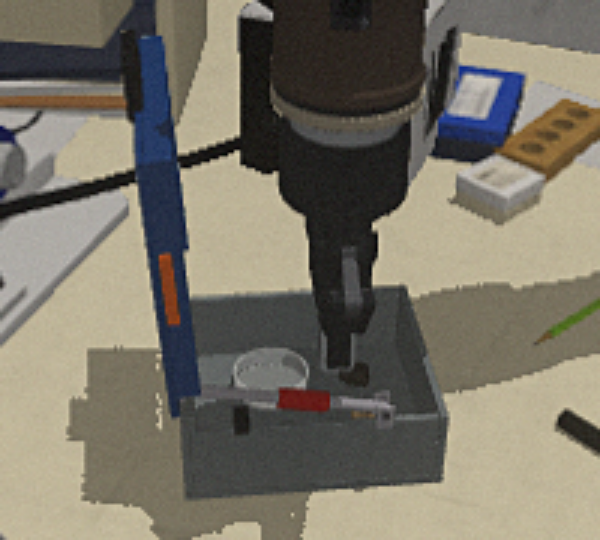

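The rod was gripped too high and slipped after rising by about 0.13 rad. The sleeve is now at (303,400) in the crop. I'll regrip deeper.

Run:
```python
from h import *
np.set_printoptions(precision=4,suppress=True)
print(g(np.array([.4098,.4106,.074])),g(robot.sense()["tcp_pos"]), g(np.array([.4153,.4139,.0736])))
S=cv2.imread("pics/c3.png"); S=S[1::3,1::3]
rs,a=blob(S,(0,150,100),(6,255,255),(80,120,130,145)); rs=rs+[180,100]
o,d=ray("side",rs); n=Rz.T@d; oo=Rz.T@(o-O); s=(.077-oo[1])/n[1]; p=(oo+s*n)*1000; print("sleeve",rs,p)
print(rel(W(p[0]+6,77,68)))
```

```text
[ 6.8449 79.9285 74.    ] [-13.5099  80.4696 121.979 ] [13.2392 80.4309 73.6   ]
sleeve [281.234 233.234] [ 4.6771 77.     77.8598]
(array([-0.161, -0.023,  0.36 ]), 0)
```

```bash
python3 -m inch '[{"dp":[-0.155,-0.006,-0.05],"yaw":0,"gripper":0.1},{"dp":[-0.155,-0.006,-0.05],"yaw":0,"gripper":0.1},{"dp":[-0.155,-0.006,0],"yaw":0,"gripper":0.1},{"dp":[-0.155,-0.006,0.15],"yaw":0,"gripper":0.1},{"dp":[-0.155,-0.006,0.36],"yaw":0,"gripper":0.1},{"dp":[-0.155,-0.006,0.36],"yaw":0,"gripper":0.1},{"dp":[-0.155,-0.006,0.36],"yaw":0,"gripper":1},{"dp":[-0.155,-0.006,0.36],"yaw":0,"gripper":1},{"dp":[-0.155,-0.006,0.36],"yaw":0,"gripper":1},{"dp":[-0.155,-0.006,0.36],"yaw":0,"gripper":1}]'
```

```text
time: 4.6
tcp_pos: [0.4124, 0.4121, 0.069]
orientation: [3.141, 0.001, -2.68]
force: [-3.5, 0.5, 1.1]
grip_width: 0.143
finger_force: 58.5
```

```bash
python3 -m inch '[{"dp":[0.004,0,-0.022],"yaw":0,"gripper":1},{"dp":[0.009,0,-0.043],"yaw":0,"gripper":1},{"dp":[0.018,0,-0.072],"yaw":0,"gripper":1},{"dp":[0.028,0,-0.1],"yaw":0,"gripper":1},{"dp":[0.028,0,-0.1],"yaw":0,"gripper":1}]'
python3 -m inch '[{"dp":[0.009,0,-0.018],"yaw":0,"gripper":1},{"dp":[0.017,0,-0.036],"yaw":0,"gripper":1},{"dp":[0.038,0,-0.07],"yaw":0,"gripper":1},{"dp":[0.062,0,-0.102],"yaw":0,"gripper":1},{"dp":[0.062,0,-0.102],"yaw":0,"gripper":1}]'
```

```text
time: 5.1
tcp_pos: [0.4075, 0.4097, 0.0837]
orientation: [3.141, -0.001, -2.68]
force: [-5.7, 0.9, -1.0]
grip_width: 0.138
finger_force: 58.9
time: 5.6
tcp_pos: [0.3973, 0.4044, 0.0981]
orientation: [-3.141, -0.005, -2.681]
force: [-11.5, 0.6, -2.3]
grip_width: 0.132
finger_force: 58.3
```

```bash
python3 -m inch '[{"dp":[0.01,0,-0.012],"yaw":0,"gripper":1},{"dp":[0.022,0,-0.024],"yaw":0,"gripper":1},{"dp":[0.034,0,-0.035],"yaw":0,"gripper":1},{"dp":[0.047,0,-0.046],"yaw":0,"gripper":1},{"dp":[0.047,0,-0.046],"yaw":0,"gripper":1}]'
python3 - <<'E'
from h import *
S=eyes.get_image("side"); cv2.imwrite("pics/c4.png",cv2.resize(S[100:280,180:380],None,fx=3,fy=3))
E
```

```text
time: 6.1
tcp_pos: [0.3913, 0.4013, 0.1045]
orientation: [-3.141, -0.005, -2.681]
force: [-9.7, 1.6, -6.4]
grip_width: 0.128
finger_force: 58.2
```

View pics/c4.png

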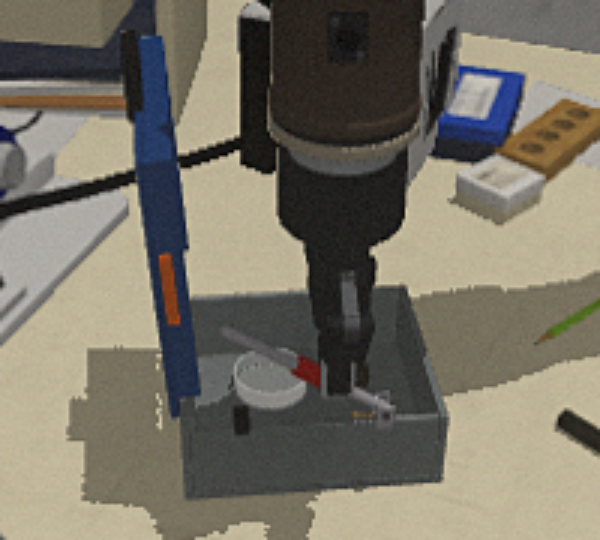

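Side crop: the rod is up only part way, its tip at (224,330), and the fingers have slid to the sleeve's lower end. I'll measure the angle and regrip.

Run:
```python
from h import *
np.set_printoptions(precision=4,suppress=True)
def pl(uv,y=.079):
    o,d=ray("side",uv); n=Rz.T@d; oo=Rz.T@(o-O); s=(y-oo[1])/n[1]; return (oo+s*n)*1000
a=pl((180+224/3,100+330/3)); b=pl((180+386/3,100+405/3)); c=pl((180+308/3,100+373/3)); d=a-b
print(a,b,c,np.hypot(d[0],d[2]),np.arctan2(d[2],d[0]), g(robot.sense()["tcp_pos"]))
```

```text
[ 56.0869  79.     139.3319] [-50.308   79.      71.3004] [  2.4973  79.     101.7318] 126.2860228201262 0.5689044237259887 [-13.7604  79.8646 104.4693]
```

```bash
sed -i 's/^setcase(\[.*/setcase([.4393-.005*np.cos(.462),.336-.005*np.sin(.462)],.462)/' h.py
cat >> h.py <<'E'
def pl(n,uv,y=.079):
    o,d=ray(n,uv); k=Rz.T@d; oo=Rz.T@(o-O); return (oo+(y-oo[1])/k[1]*k)*1000
E
python3 -m inch '[{"dp":[0,0,0],"yaw":0,"gripper":0.2},{"dp":[0,0,0],"yaw":0,"gripper":0.2},{"dp":[-0.05,0.0,0.02],"yaw":0,"gripper":0.2},{"dp":[-0.092,0.0,0.055],"yaw":0,"gripper":0.2},{"dp":[-0.092,0.0,0.055],"yaw":0,"gripper":0.2},{"dp":[-0.092,0,0.055],"yaw":0,"gripper":1},{"dp":[-0.092,0,0.055],"yaw":0,"gripper":1},{"dp":[-0.092,0,0.055],"yaw":0,"gripper":1},{"dp":[-0.092,0,0.055],"yaw":0,"gripper":1}]'
python3 -m inch '[{"dp":[0.012,0,-0.017],"yaw":0,"gripper":1},{"dp":[0.024,0,-0.033],"yaw":0,"gripper":1},{"dp":[0.04,0,-0.053],"yaw":0,"gripper":1},{"dp":[0.058,0,-0.071],"yaw":0,"gripper":1},{"dp":[0.058,0,-0.071],"yaw":0,"gripper":1}]'
python3 - <<'E'
from h import *
np.set_printoptions(precision=4,suppress=True)
S=eyes.get_image("side"); cv2.imwrite("pics/c5.png",S)
rs,a=blob(S,(0,150,90),(6,255,255),(262,190,315,250)); p=pl("side",rs); print(rs,a,p,np.arctan2(p[2]-70,p[0]+45),g(robot.sense()["tcp_pos"]))
E
```

```text
time: 7.05
tcp_pos: [0.4062, 0.4089, 0.0971]
orientation: [3.141, 0.0, -2.681]
force: [-0.4, 2.7, -1.3]
grip_width: 0.145
finger_force: 58.4
time: 7.55
tcp_pos: [0.3973, 0.4043, 0.108]
orientation: [-3.141, -0.002, -2.68]
force: [-4.3, 1.5, 0.0]
grip_width: 0.14
finger_force: 59.0
[281.75 220.  ] [19 29  2  3  4] [  9.4806  79.     112.4806] 0.6622631321708454 [ -1.9517  79.7703 107.8645]
```

```bash
cat >> h.py <<'E'
def rodtip(S):
    """rod's end farthest up-left of the fingers: pixels changed since the first picture, seen over case and bench"""
    A=cv2.imread("pics/side0.png"); x0,y0,x1,y1=244,165,283,228
    m=(cv2.absdiff(S,A)[y0:y1,x0:x1].max(2)>28).astype(np.uint8)
    n,l,st,c=cv2.connectedComponentsWithStats(m); i=1+st[1:,4].argmax(); v,u=np.nonzero(l==i)
    line=cv2.fitLine(np.c_[u,v].astype(np.float32),cv2.DIST_HUBER,0,.01,.01).ravel()
    k=(u+v).argmin(); return np.array([u[k]+x0,v[k]+y0]),st[i],line
E
python3 - <<'E'
from h import *
S=cv2.imread("pics/c5.png"); t,st,l=rodtip(S); p=pl("side",t); print(t,st,l,p,np.arctan2(p[2]-70,p[0]+45),np.hypot(p[2]-70,p[0]+45))
for f in(.6,.7,.8,.96): print(f,proj("side",W(-45+129*np.cos(f),79,70+129*np.sin(f))))
cv2.imwrite("pics/c5v.png",cv2.resize(S[100:280,180:380],None,fx=3,fy=3))
E
```

```text
[269 165] [ 25   0  14  43 286] [ 0.17121226  0.98523414 34.353462   16.264229  ] [ 34.06641956  79.         235.26489483] 1.1245593648789718 183.20476021859875
0.6 [[254.42381647 208.49958841]]
0.7 [[258.50191716 203.84348207]]
0.8 [[263.17635087 199.46626939]]
0.96 [[271.77491699 193.19199389]]
```

View pics/c5v.png

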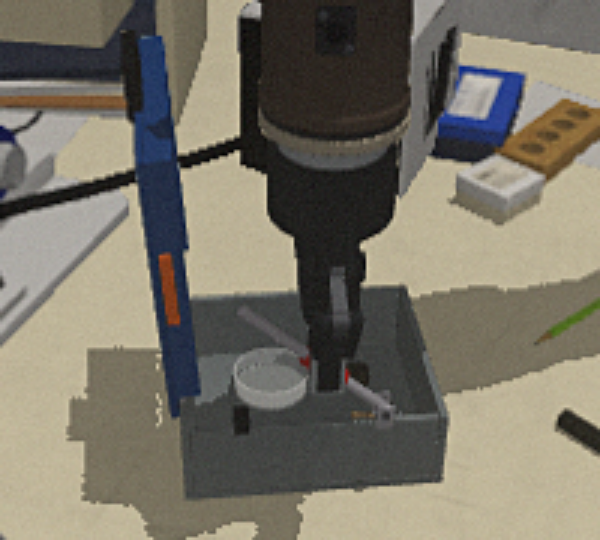

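Side crop: the sleeve is held centrally at (330,370) and the rod's tip is at (241,310), about 0.73 rad. I'll continue up to the stop.

```bash
python3 -m inch '[{"dp":[0.018,0,-0.018],"yaw":0,"gripper":1},{"dp":[0.036,0,-0.035],"yaw":0,"gripper":1},{"dp":[0.055,0,-0.05],"yaw":0,"gripper":1},{"dp":[0.075,0,-0.063],"yaw":0,"gripper":1},{"dp":[0.085,0,-0.067],"yaw":0,"gripper":1},{"dp":[0.085,0,-0.067],"yaw":0,"gripper":1}]'
python3 -m inch '[{"dp":[0.012,0,-0.006],"yaw":0,"gripper":1},{"dp":[0.025,0,-0.012],"yaw":0,"gripper":1},{"dp":[0.025,0,-0.012],"yaw":0,"gripper":1}]'
```

```text
time: 8.2
tcp_pos: [0.3862, 0.3983, 0.1174]
orientation: [-3.141, -0.002, -2.681]
force: [-6.6, 1.6, -4.2]
grip_width: 0.124
finger_force: 63.8
time: 8.5
tcp_pos: [0.3841, 0.3975, 0.1197]
orientation: [3.141, 0.001, -2.681]
force: [-6.0, 0.8, -6.6]
grip_width: 0.127
finger_force: 63.8
```

```bash
python3 -m inch '[{"dp":[0,0,0],"yaw":0,"gripper":0},{"dp":[0,0,0],"yaw":0,"gripper":0},{"dp":[0,0,0],"yaw":0,"gripper":0},{"dp":[0,0,-0.3],"yaw":0,"gripper":0},{"dp":[0,0,-0.6],"yaw":0,"gripper":0},{"dp":[0,0,-0.9],"yaw":0,"gripper":0},{"dp":[0,0,-0.9],"yaw":0,"gripper":0},{"dp":[0,0,-0.9],"yaw":0,"gripper":0}]'
python3 - <<'E'
from h import *
np.set_printoptions(precision=4,suppress=True)
S=eyes.get_image("side"); T=eyes.get_image("top"); cv2.imwrite("pics/c6.png",S)
cv2.imwrite("pics/c6v.png",np.vstack([cv2.resize(S[80:270,180:400],None,fx=2.5,fy=2.5)[:,:550]]))
cv2.imwrite("pics/t6.png",T)
rs,a=blob(S,(0,150,90),(6,255,255),(262,190,315,250)); p=pl("side",rs); print(rs,a,p,np.arctan2(p[2]-70,p[0]+45),np.hypot(p[2]-70,p[0]+45),g(robot.sense()["tcp_pos"]))
E
```

```text
time: 9.3
tcp_pos: [0.3848, 0.3976, 0.2558]
orientation: [3.141, 0.003, -2.682]
force: [-0.1, 0.6, -0.3]
grip_width: 0.499
finger_force: 0.0
[292.1702 219.3617] [23 23 14 14 94] [-10.7284  79.     112.8042] 0.8956524170446862 54.83374221871718 [-17.6666  79.0435 253.5482]
```

View pics/c6v.png

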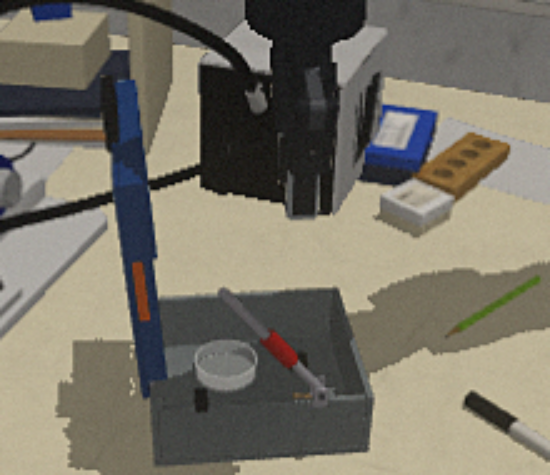

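Side crop: the rod leans up on its stop, tip at (223,292), sleeve at (282,350), about 0.90–0.95 rad. Next, go over the lid with the fingers shut and get behind the tab.

```bash
python3 - <<'E'
from h import *
print(rel(W(-17,60,345)),rel(W(155,2,345)),rel(W(155,2,268)))
T=cv2.imread("pics/t6.png"); print(W(155,2,300), proj("top",[W(155,2,330),W(190,2,330),W(155,2,260)]))
E
python3 -m inch '[{"dp":[0,0,-0.3],"yaw":0,"gripper":1},{"dp":[0,0,-0.6],"yaw":0,"gripper":1},{"dp":[0,0,-0.6],"yaw":0,"gripper":1},{"dp":[0,0,-0.6],"yaw":0,"gripper":1},{"dp":[0,0,-0.6],"yaw":0,"gripper":1}]'
python3 - <<'E'
from h import *
print(rel(W(155,2,345)))
T=eyes.get_image("top");S=eyes.get_image("side"); cv2.imwrite("pics/t7.png",T);cv2.imwrite("pics/s7.png",S)
E
```

```text
(array([-0.004, -0.127, -0.61 ]), 0) (array([-1.151, -0.512, -0.611]), 0) (array([-1.152, -0.511, -0.097]), 0)
[0.57268294 0.40465122 0.3       ] [[246.80917615  87.15391897]
 [235.79340716  64.72306186]
 [250.99840184 103.37038036]]
time: 9.9
tcp_pos: [0.3835, 0.3966, 0.3424]
orientation: [-3.14, -0.003, -2.681]
force: [-0.9, 1.3, -0.5]
grip_width: -0.004
finger_force: 0.0
(array([-1.154, -0.512, -0.02 ]), 0)
```

```bash
python3 -m inch '[{"dp":[-0.2,-0.3,-0.03],"yaw":0,"gripper":1},{"dp":[-0.5,-0.5,-0.03],"yaw":0,"gripper":1},{"dp":[-0.8,-0.51,-0.03],"yaw":0,"gripper":1},{"dp":[-1,-0.51,-0.03],"yaw":0,"gripper":1},{"dp":[-1,-0.51,-0.03],"yaw":0,"gripper":1},{"dp":[-1,-0.51,-0.03],"yaw":0,"gripper":1}]'
python3 -m inch '[{"dp":[-0.15,0,0],"yaw":0,"gripper":1},{"dp":[-0.15,0,0],"yaw":0,"gripper":1},{"dp":[-0.15,0,0],"yaw":0,"gripper":1}]'
python3 - <<'E'
from h import *
S=eyes.get_image("side"); T=eyes.get_image("top"); cv2.imwrite("pics/s8.png",S); cv2.imwrite("pics/t8.png",T)
print(rel(W(155,2,345)),rel(W(155,2,266)),g(robot.sense()["tcp_pos"]))
cv2.imwrite("pics/c8.png",np.hstack([cv2.resize(S[40:240,150:300],None,fx=2.5,fy=2.5),cv2.resize(T[30:230,170:330],None,fx=2.5,fy=2.5)]))
E
```

```text
time: 10.6
tcp_pos: [0.5521, 0.3953, 0.3468]
orientation: [-3.141, -0.003, -2.681]
force: [0.3, -0.0, -0.2]
grip_width: -0.001
finger_force: 0.0
time: 10.9
tcp_pos: [0.5714, 0.4054, 0.3487]
orientation: [3.142, -0.001, -2.681]
force: [-0.7, 0.7, 0.6]
grip_width: 0.002
finger_force: 0.0
(array([-0.006, -0.008,  0.028]), 0) (array([-0.006, -0.008,  0.555]), 0) [154.10672156   3.21096169 349.25142018]
```

View pics/c8.png

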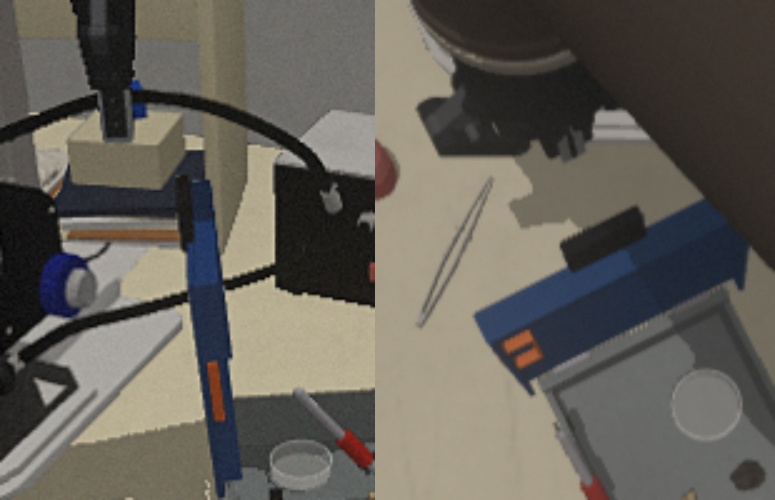

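Left part: the fingertips at (118,138) are behind and above the tab's top at (185,180). Right part: the fingers at (570,150) are behind the tab (605,238). I'll descend, then push forward slowly.

```bash
python3 -m inch '[{"dp":[0,0,0.15],"yaw":0,"gripper":1},{"dp":[0,0,0.3],"yaw":0,"gripper":1},{"dp":[0,0,0.45],"yaw":0,"gripper":1},{"dp":[0,0,0.53],"yaw":0,"gripper":1},{"dp":[0,0,0.53],"yaw":0,"gripper":1}]'
python3 -m inch '[{"dp":[0.07,0,0],"yaw":0,"gripper":1},{"dp":[0.14,0,0],"yaw":0,"gripper":1},{"dp":[0.2,0,0],"yaw":0,"gripper":1},{"dp":[0.27,0,0],"yaw":0,"gripper":1},{"dp":[0.33,0,0],"yaw":0,"gripper":1},{"dp":[0.4,0,0],"yaw":0,"gripper":1},{"dp":[0.4,0,0],"yaw":0,"gripper":1}]'
python3 - <<'E'
from h import *
S=eyes.get_image("side"); print(g(robot.sense()["tcp_pos"]))
rs,a=blob(S,(7,180,120),(14,255,255),(215,160,290,230)); print(rs,a,pl("side",rs,.077))
E
```

```text
time: 11.5
tcp_pos: [0.5713, 0.4049, 0.268]
orientation: [-3.141, -0.003, -2.681]
force: [-1.0, 0.8, -0.6]
grip_width: -0.006
finger_force: 0.0
time: 12.2
tcp_pos: [0.5174, 0.3783, 0.2698]
orientation: [3.141, -0.0, -2.681]
force: [-0.6, 0.4, 0.2]
grip_width: 0.001
finger_force: 0.0
[ 94.4287541    3.06447004 269.73684839]
[246.64772727 195.81818182] [29 25  7 23 88] [ 75.04114117  77.         170.93156461]
```

```bash
python3 -m inch '[{"dp":[0.06,0,0],"yaw":0,"gripper":1},{"dp":[0.12,0,0],"yaw":0,"gripper":1},{"dp":[0.18,0,0.01],"yaw":0,"gripper":1},{"dp":[0.24,0,0.02],"yaw":0,"gripper":1},{"dp":[0.3,0,0.03],"yaw":0,"gripper":1},{"dp":[0.34,0,0.04],"yaw":0,"gripper":1},{"dp":[0.34,0,0.04],"yaw":0,"gripper":1}]'
python3 - <<'E'
from h import *
S=eyes.get_image("side"); print(g(robot.sense()["tcp_pos"]))
rs,a=blob(S,(7,180,120),(14,255,255),(215,160,310,230)); p=pl("side",rs,.077); print(rs,a,p,np.arctan2(p[2]-80,90-p[0]))
E
```

```text
time: 12.95
tcp_pos: [0.472, 0.3557, 0.2634]
orientation: [-3.142, -0.001, -2.681]
force: [-0.4, -0.4, 0.1]
grip_width: -0.0
finger_force: 0.0
[ 43.67482776   3.05843422 263.52201448]
[262.87058824 199.11764706] [41 29 15 22 85] [ 45.31444955  77.         161.96193516] 1.0716467130159895
```

```bash
python3 -m inch '[{"dp":[0,0,0],"yaw":0,"gripper":1},{"dp":[0,0,0],"yaw":0,"gripper":1},{"dp":[0,0,0],"yaw":0,"gripper":1},{"dp":[0,0,0],"yaw":0,"gripper":1},{"dp":[0,0,0],"yaw":0,"gripper":1}]'
cat > m.py <<'E'
from h import *
S=eyes.get_image("side"); cv2.imwrite("pics/m.png",S); print(g(robot.sense()["tcp_pos"]))
rs,a=blob(S,(7,180,120),(14,255,255),(215,160,310,230)); p=pl("side",rs,.077); print("slot",rs,a[2:],p,np.arctan2(p[2]-80,90-p[0])+.04)
rs,a=blob(S,(0,150,90),(5,255,255),(262,190,315,250)); p=pl("side",rs); print("sleeve",rs,a[4],p,np.arctan2(p[2]-70,p[0]+45))
h=cv2.cvtColor(S,cv2.COLOR_BGR2HSV)
E
python3 m.py
```

```text
time: 13.5
tcp_pos: [0.473, 0.3562, 0.2634]
orientation: [3.142, -0.0, -2.681]
force: [0.2, 0.2, -0.3]
grip_width: 0.002
finger_force: 0.0
[ 44.16989066   3.00436461 263.4185864 ]
slot [268.68235294 201.37647059] [17 21 85] [ 34.52529966  77.         156.26211742] 0.9819027719509653
sleeve [292.06896552 218.87356322] 87 [-10.49182902  79.         114.00565612] 0.9057790354804437
```

```bash
python3 m.py; python3 -m inch '[{"dp":[0,0,-0.1],"yaw":0,"gripper":1},{"dp":[0,0,-0.2],"yaw":0,"gripper":1},{"dp":[0,0,-0.3],"yaw":0,"gripper":1},{"dp":[0,0,-0.3],"yaw":0,"gripper":1},{"dp":[0,0,-0.3],"yaw":0,"gripper":1}]'; python3 m.py
```

```text
[ 44.15008271   3.03862617 263.43693786]
slot [268.65116279 201.43023256] [17 21 86] [ 34.5836465   77.         156.14298106] 0.9816596244120096
sleeve [292.27472527 219.14285714] 91 [-10.91419992  79.         113.3253743 ] 0.9041932794883216
time: 14.1
tcp_pos: [0.473, 0.3561, 0.3081]
orientation: [-3.142, 0.0, -2.681]
force: [-0.7, -0.0, 0.1]
grip_width: 0.005
finger_force: 0.0
[ 43.81784236   2.94296578 307.69397355]
slot [268.68235294 201.37647059] [17 21 85] [ 34.52529966  77.         156.26211742] 0.9819027719509653
sleeve [292.24175824 219.05494505] 91 [-10.84286319  79.         113.54349827] 0.9056172405735744
```

```bash
python3 -m inch '[{"dp":[-0.1,0,-0.2],"yaw":0,"gripper":1},{"dp":[-0.1,0,-0.3],"yaw":0,"gripper":1},{"dp":[-0.1,0,-0.3],"yaw":0,"gripper":1},{"dp":[-0.1,0,-0.3],"yaw":0,"gripper":1}]'; python3 m.py && python3 -c "
from station import robot; print(robot.sign_off())"
```

```text
time: 14.55
tcp_pos: [0.4861, 0.3626, 0.3523]
orientation: [-3.141, -0.001, -2.681]
force: [0.4, 0.2, -1.0]
grip_width: 0.003
finger_force: 0.0
[ 58.48111695   2.8974646  351.97283632]
slot [268.54216867 201.61445783] [17 21 83] [ 34.78761009  77.         155.73480017] 0.9808564039749645
sleeve [292.25       219.03409091] 88 [-10.85721865  79.         113.59333298] 0.9063766968577163
the job is handed in; nothing more can be done
None
```

The job is handed in at about 14.6 s: the side camera puts the rod at about 0.91 rad and the lid still at about 0.98 rad, where it stopped on its own near the expected 1.0 rad, with the arm clear; I inferred from that, rather than saw, that the tip is in the slot, and sign-off gave no verdict.

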